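# Tuck a pressing plate under the flap of a press bed and hold it down

### The job

Turn the selector knob on the black controller to the long double mark, then tuck the front edge of the loose pressing plate (the edge farther from its upright rib) squarely under the thin hinged flap of the press bed, about 30 mm in and with the whole edge covered, without lifting the flap. Finish while still gripping the plate by its rib and pressing it flat on the bed with about 15 N: do not let go. Leave everything else on the bench where it is.

Things in the scene. Friction and masses are not known exactly. Their poses are not given: they have to be found in the camera images.
- controller: Fixed black box, 130 (x) by 120 (y) by 55 mm high, on either side of the bed; origin under its centre. The knob is in the middle of its top, with five white marks round its +x half, at 50, 25, 0, -25, -50 degrees from the box's +x, anticlockwise from above. Four are short single ticks; the one at -25 is the long double mark, the one wanted.
- selector (a joint): Turn of the knob, rad, growing clockwise from above. Detents 25 degrees apart: 0 (pointer at the +50 mark), 0.436, 0.873, 1.309 (long double mark), 1.745; stops just beyond the ends. Starts in the first or second (seldom, on the crest between). It takes about 0.06 N m to leave a detent; it snaps into the next one once past halfway.
- selector_grip (a point): Point on the knob's axis 28 mm above the box's top: a good TCP point. The grey knob is a disc 48 mm across, 6 mm high, with a bar grip 46 mm long (x), 12 mm thick (y), its top 36 mm above the box's top. +x: along the bar to its pointer end (white line on top); z up; the fingers close along y.
- bed: Fixed low press bed, 220 (x) by 200 (y) mm; origin under its centre, x towards the flap (away from the robot). Smooth dark top at 30 mm. The flap (160 wide, 2 mm thick) covers x = 30 to 90 mm, its underside 7 mm above the top; a stop at x = 85 mm ends the slot. Cheeks 18 mm high beside the hinge at y = +-83 to 93, x = 82 to 102 mm.
- lap_line (a point): Point on the bed's top straight below the middle of the flap's free edge (bed x = 30, y = 0, z = 30 mm); axes as the bed's.
- flap (a joint): Lift of the flap, rad: 0 lying as it should, growing as its free edge rises (0.07 rad is 4 mm at the edge). Hinged along its far side, 62 mm from the free edge; light (120 g), moves freely and falls back.
- plate: Loose aluminium pressing plate, 110 (x) by 120 (y) by 4 mm, about 260 g, with an upright black grip rib across it: 12 mm thick (x), 70 long (y), top 40 mm above the plate's underside, middle plane at x = -25 mm. Origin: centre of the underside; z up; +x points to the front edge, the one farther from the rib.
- plate_rib (a point): Middle of the rib, 28 mm above the plate's underside: a good TCP point for gripping from above, with the fingers closing along the plate's x. Axes as the plate's.
- plate_edge (a point): Middle of the plate's front edge, at the underside (plate x = 55 mm).
- plate_corner_l (a point): Left end of the front edge, at the underside (plate x = 55, y = 60 mm).
- plate_corner_r (a point): Right end of the front edge, at the underside (plate x = 55, y = -60 mm).
- cup_a: White paper cup, 72 mm across, 85 mm high, open top; leave alone. Origin under its centre, as for the next six.
- cup_b: Another such cup; leave alone.
- tape: Cardboard tape core lying flat, 90 mm across, 25 mm high; leave alone.
- spatula: Mixing spatula lying on the bench; leave alone.
- tub: Clear open tub, 70 by 100 by 50 mm, beyond the bed; leave alone.
- bottle: White bottle, 56 mm across, 130 mm high; leave alone.
- syringe: Large white syringe lying on the bench, about 190 mm long, 34 mm high at the flange at most; leave alone.
There are look-alikes about, which are no part of the job. Several things have the shape of the controller; the one meant has the colours described above. Several things have the shape of the plate; the one meant has the colours described above.

How it is judged:
By the outcome, as a careful person would: the job done as asked, in the order asked, and still so for the second after the job is handed in, while the arm keeps its last pose, push and grip.
It also fails if it takes over 59 s, if anything falls off the work surface, if the arm or the gripper's body presses on something with over 40 N, if the wrist force passes 120 N, or if a joint passes its speed limit or range.

### The arm

A 6-joint arm with a two-finger parallel gripper is mounted at the origin on the work surface. World frame = base frame: x ahead of the robot, y to its left, z up, the work surface at z = 0. Lengths are in m, angles in rad, forces in N, time in s.
With the tool pointing down it reaches from about 0.35 to 0.975 m from the base axis. Payload 7.1 kg.
Tool frame: the origin (TCP) lies between the finger pads, 19 mm behind the fingertips; this is the grasp point; z points along the fingers, y is the line along which they close (so a half turn about z gives the same grasp; the last joint's range is limited). The gripper opens to 88 mm and grips with 3 to 60 N. Pads are 20 mm wide; open, the fingers measure 115 mm over their backs; the gripper's body (75 mm by 178 mm) begins 61 mm behind the grasp point.
Start: joints at [1.245, 0.423, 1.63, -0, 1.089, -0.019], TCP at [0.189, 0.596, 0.241] pointing down, gripper open.
Joint ranges: [-3, 3], [-0.9, 2.11], [0.09, 2.58], [-1.31, 4.45], [0.11, 2.69], [-2.54, 2.54]. Speed limits (rad/s): [2.39, 2.39, 3.01, 3.14, 3.14, 3.14].

### API

Orientations are given as a unit quaternion [x, y, z, w].
In Python, from station import arm, eyes, hand_in, nets gives the robot as it stands.
- The arm moves only by the tool move_arm, never from a script. Its argument "increments" is a list of rows, each a list of 3 entries, a list of its own where there are three numbers: the shift along the tool's x, y, z scaled (see below), then the turn, a rotation vector about the tool's x, y, z scaled (see below), then the closure, from -1 (fully open) to 1 (shut). In form: [[[dx, dy, dz], [ax, ay, az], gripper], ...]. A call has 1 to 10 rows; each row is the pose to reach, as a shift and turn from the pose commanded when the call began, along the tool's axes at that moment; what a row does not reach only later rows make up. The controller multiplies each number of a shift by 0.2 m and each number of a turn by 90 degrees. A row lasts 1/8 s, in which the tool goes at most 62.5 mm and 10.7 degrees, less where a joint would pass 70% of its speed; a pose out of reach is approached as far as the arm can. A call with a number of a shift or a turn outside -1 to 1 is refused whole. A call with a gripper value outside its range is refused whole. The fingers move at their own pace and stop on an object; the grip force is fixed at half the most. Time passes only in rows, so rows that repeat a pose let the fingers close. It gives the time, the measured TCP pose, the force, the opening and the grip force at its end, in the units of the state.
- arm.read_state(): the state, without advancing time (a new reading comes with each control period).
- eyes.snapshot(name): name is "scene" or "top"; returns (picture, depth): 400x640x3 uint8, red, green, blue; 400x640 float32, m along the optical axis (not along the pixel's ray), 0 where there is no reading.
- eyes.camera_model(name): a dict with "K" (3x3 intrinsics, pixels), "R" (3x3) and "t" (3): a world point X has camera coordinates R X + t. Camera axes: x right, y down, z forward; pixel columns grow to the right and rows downward; lengths in m; the calibration is good to about 2 mm. A picture is of the moment at which its call begins. camera_model takes no time and is no camera call.
- hand_in(): hands the job in; it is judged then, once.
Trained networks look in the newest picture that a camera, given by its name, has taken for a name from the list of things; names that differ only in an ending like _2 or _b are one class to them, and where a whole thing is asked for, a point or a joint stands for the part that bears it (a point fixed in the world has none). Each returns a list of dicts, best first, with "confidence" (0 to 1); they miss things now and then, are a little off and sometimes report something else, mostly with a low value. They report only what shows in the picture. A call takes as long as a camera call. They do not tell look-alikes from the thing itself.
- nets.look_for(target, camera): "position" ([x, y, z] in m, in world coordinates, good to about 4 mm: the middle of the surface that is visible of it).
- nets.landmark_of(target, camera): "position" ([x, y, z] in m, in world coordinates, good to about 4 mm: a listed point, or the origin of a listed thing).
The state is a dict: "t": time; "joints": joint angles; "qd": joint speeds; "joint_torque": joint torques, N m; "ee_pos": TCP position; "tcp_rot": TCP orientation; "wrist_force": force on the tool from outside, world axes, zero at the start; "torque": the same for the moment, N m; "width": opening from 0.0 (shut) to 1.0 (fully open); "grip_force": force on a finger pad.
Only numpy, scipy, OpenCV 4.12 (cv2) and the standard library are available. Lean on these libraries where they do the work, as an engineer would, in place of code of your own. Each camera call takes 0.05 s, during which the arm holds its last target. There are 200 camera calls.

## Working session

There is one attempt and no reset: what is moved stays moved. The work goes in short steps, Python scripts to look and compute and a tool call to move; the robot and the scene stay as the last step left them, time stands still between calls to the robot, and variables do not carry over. Pictures are saved under pics/ and viewed, at most 10 in all, crops included, and the job is handed in when it is done.

Besides the shell and the picture viewer there is one more tool, called after "Call:" by a JSON object that holds its "method" and its "body", one argument or row to a line. move_arm: Moves the arm, as the interface text tells. Shifts and turns lie within -1 to 1; 1 stands for 0.2 m of shift or 90 degrees of turn. Its arguments: {"type":"object","properties":{"increments":{"type":"array","items":{"type":"array"}}},"required":["increments"]}

```bash
ls; mkdir -p pics; python3 - <<'E'
from station import arm, eyes, nets
import cv2, numpy as np
s=arm.read_state(); print({k:np.round(v,3) for k,v in s.items()})
for c in ["top","scene"]:
    p,d=eyes.snapshot(c); cv2.imwrite(f"pics/{c}0.png",p[...,::-1]); np.savez(f"pics/{c}0.npz",p=p,d=d)
    m=eyes.camera_model(c); print(c,np.round(m["K"],1).tolist(),np.round(m["R"],3).tolist(),np.round(m["t"],3).tolist())
    for t in ["controller","selector_grip","bed","lap_line","plate","plate_rib","plate_edge"]:
        print(t,[(np.round(r["position"],3).tolist(),round(r["confidence"],2)) for r in nets.landmark_of(t,c)])
E
```

```text
pics
{'t': np.float64(0.0), 'joints': array([ 1.245,  0.424,  1.631, -0.   ,  1.089, -0.019]), 'qd': array([ 0.001, -0.001, -0.001,  0.001,  0.002,  0.   ]), 'joint_torque': array([-1.0000e-03, -5.4462e+01, -2.7367e+01,  6.4000e-02,  2.3000e-02,
       -0.0000e+00]), 'ee_pos': array([0.189, 0.595, 0.241]), 'tcp_rot': array([ 0.153,  0.988, -0.001, -0.   ]), 'wrist_force': array([-0.747,  0.078,  0.408]), 'torque': array([-0.011,  0.009, -0.016]), 'grip_force': np.float64(0.0), 'width': np.float64(1.001)}
top [[391.0, 0.0, 320.5], [0.0, 391.0, 203.3], [0.0, 0.0, 1.0]] [[-0.01, -1.0, -0.019], [-0.996, 0.011, -0.093], [0.094, 0.018, -0.995]] [0.032, 0.541, 1.107]
controller [([0.307, 0.455, 0.0], 0.95), ([0.485, 0.303, -0.001], 0.85)]
selector_grip [([0.304, 0.455, 0.086], 0.58), ([0.486, 0.302, 0.08], 0.49)]
bed [([0.486, 0.302, 0.081], 0.26)]
lap_line [([0.618, -0.005, 0.031], 0.62), ([0.486, 0.303, -0.002], 0.17)]
plate [([0.535, -0.306, -0.002], 0.94), ([0.358, -0.312, 0.003], 0.91), ([0.792, 0.142, 0.001], 0.71)]
plate_rib [([0.367, -0.333, 0.025], 0.96), ([0.511, -0.305, 0.026], 0.74)]
plate_edge [([0.34, -0.261, -0.005], 0.75), ([0.59, -0.311, 0.003], 0.58)]
scene [[448.2, 0.0, 317.6], [0.0, 448.2, 200.4], [0.0, 0.0, 1.0]] [[0.532, 0.846, 0.021], [0.631, -0.38, -0.677], [-0.565, 0.373, -0.736]] [-0.32, -0.282, 1.859]
controller [([0.307, 0.459, -0.002], 0.77), ([0.491, 0.306, -0.001], 0.75)]
selector_grip [([0.483, 0.303, 0.084], 0.65), ([0.308, 0.456, 0.078], 0.64)]
bed [([0.588, -0.01, -0.004], 0.76), ([0.619, -0.003, 0.029], 0.42)]
lap_line [([0.621, -0.005, 0.034], 0.81)]
plate [([0.537, -0.309, 0.0], 0.94), ([0.361, -0.311, -0.001], 0.82), ([0.588, -0.011, -0.0], 0.49)]
plate_rib [([0.367, -0.339, 0.027], 0.89), ([0.51, -0.304, 0.03], 0.59)]
plate_edge [([0.339, -0.259, -0.001], 0.95), ([0.587, -0.371, -0.001], 0.6), ([0.592, -0.313, -0.001], 0.57)]
```

View pics/top0.png

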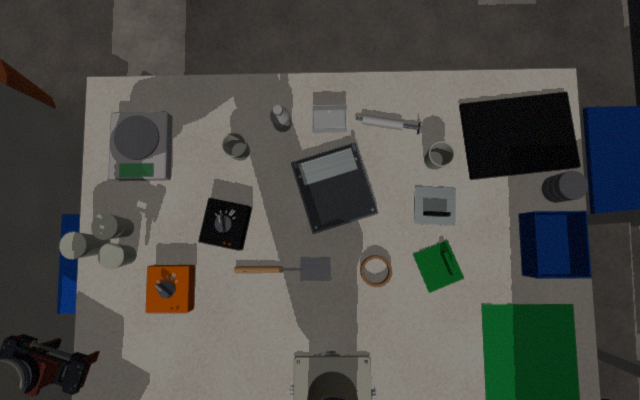

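View pics/scene0.png

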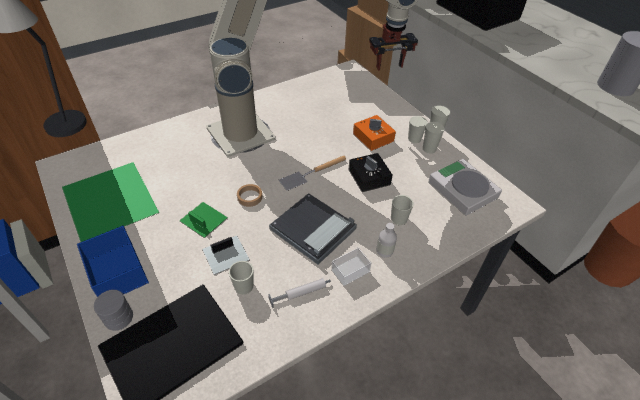

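The top view shows the black controller at (225,223), the orange look-alike at (170,288), the bed at (334,187) and the aluminium plate at (435,205) with its rib toward the robot. The green plate at (438,265) is a look-alike. Next I'll measure the yaws.

```bash
cat > h.py <<'E'
import numpy as np, cv2
from station import arm, eyes, nets
def proj(c,X):
    m=eyes.camera_model(c); x=np.atleast_2d(X)@np.array(m["R"]).T+m["t"]; u=x@np.array(m["K"]).T; return u[:,:2]/u[:,2:]
def world(c,d):
    m=eyes.camera_model(c); K=np.array(m["K"]); v,u=np.mgrid[0:400,0:640]
    x=np.stack([(u-K[0,2])/K[0,0]*d,(v-K[1,2])/K[1,1]*d,d],-1); return (x-m["t"])@np.array(m["R"])
def onplane(c,uv,z):
    m=eyes.camera_model(c); K=np.array(m["K"]);R=np.array(m["R"]); uv=np.atleast_2d(uv)
    r=np.c_[(uv-[K[0,2],K[1,2]])/[K[0,0],K[1,1]],np.ones(len(uv))]@R; o=-R.T@m["t"]
    return o+r*((z-o[2])/r[:,2])[:,None]
def rect(P):
    (c,s,a)=cv2.minAreaRect((P[:,:2]*1000).astype(np.float32)); return np.round(c,1),np.round(s,1),round(a,1)
E
python3 - <<'E'
from h import *
q=np.load("pics/top0.npz"); p,d=q["p"],q["d"]; W=world("top",d); W[d==0]=9
def sel(c,r,z0,z1):
    return W[(np.hypot(W[...,0]-c[0],W[...,1]-c[1])<r)&(W[...,2]>z0)&(W[...,2]<z1)]
for n,a in dict(ctrl=((.486,.303),.1,.045,.065),knobbar=((.486,.303),.05,.08,.1),plate=((.536,-.307),.1,-.002,.010),rib=((.51,-.305),.06,.03,.05),bed=((.588,-.01),.17,.022,.034),flap=((.64,0),.13,.0355,.043)).items():
    P=sel(*a); 
    if len(P)<5: print(n,len(P)); continue
    print(n,len(P),rect(P),np.round(np.median(P,0),4), np.round(np.percentile(P[:,2],[5,95]),4))
def crop(u,v,h,s): return cv2.resize(p[v-h:v+h,u-h:u+h,::-1],(s,s),interpolation=cv2.INTER_CUBIC)
cv2.imwrite("pics/m1.png",np.clip(1.6*np.vstack([np.hstack([crop(225,223,32,300),crop(435,205,32,300)]),np.hstack([crop(334,187,50,300),np.zeros((300,300,3),np.uint8)])]).astype(float),0,255).astype(np.uint8))
E
```

```text
ctrl 1832 (array([484.1, 301.7]), array([122.4, 130.1]), 77.9) [0.4826 0.2957 0.0548] [0.0508 0.0595]
knobbar 88 (array([484.5, 300.6]), array([45.5, 12.7]), 7.4) [0.4841 0.2998 0.0904] [0.0822 0.0947]
plate 3118 (array([ 535.9, -307. ]), array([197.7, 198.6]), 36.2) [ 0.5377 -0.3071  0.002 ] [-0.0014  0.0069]
rib 114 (array([ 507.5, -306.8]), array([70.3, 12.3]), 86.9) [ 0.508  -0.3043  0.0394] [0.0336 0.0434]
bed 3571 (array([612.1,  -5.8]), array([270.9, 199.6]), 16.7) [ 0.5579 -0.0213  0.0295] [0.0242 0.0329]
flap 1217 (array([640.3,   5.4]), array([248.6, 175.7]), 13.5) [0.6483 0.0059 0.0389] [0.0361 0.0422]
```

View pics/m1.png

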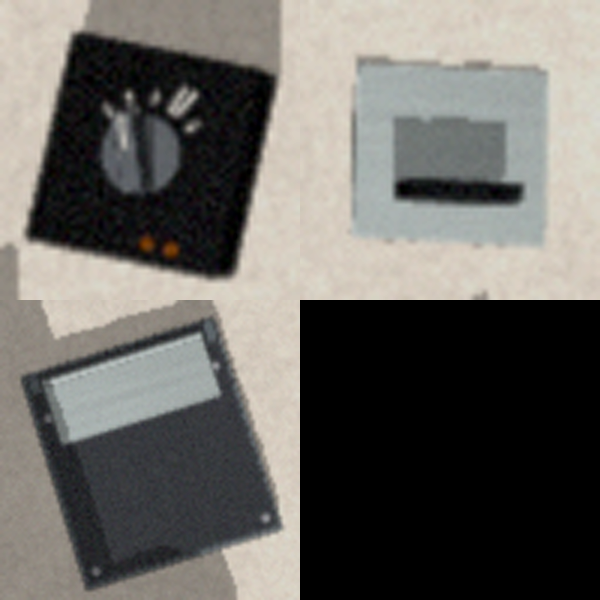

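```bash
python3 - <<'E'
from h import *
def big(m,near):
    n,l,st,ce=cv2.connectedComponentsWithStats(m.astype(np.uint8)); 
    c=[i for i in range(1,n) if st[i,4]>30]; i=min(c,key=lambda i:np.hypot(*(ce[i]-near))); return (l==i).astype(np.uint8)
def fit(c,m,z):
    k=cv2.findContours(m,cv2.RETR_EXTERNAL,cv2.CHAIN_APPROX_NONE)[0]; k=max(k,key=len)[:,0].astype(float)
    return rect(onplane(c,k,z))
for c in ["top","scene"]:
    q=np.load(f"pics/{c}0.npz"); p=q["p"].astype(float); W=world(c,q["d"]); W[q["d"]==0]=9
    g=p.mean(2); br=p[...,2]-p[...,0]
    def near(x,y,r): return np.hypot(W[...,0]-x,W[...,1]-y)<r
    for n,M,X,z in [("plate",near(.536,-.307,.1)&(W[...,2]<.055)&((br>-3)),(.536,-.307,.004),.004),
                  ("flap",near(.645,.005,.13)&(g>85)&(br>-6)&(W[...,2]>.02)&(W[...,2]<.06),(.645,.005,.039),.039),
                  ("bed",near(.588,-.01,.165)&(W[...,2]>.0235)&(W[...,2]<.06),(.588,-.01,.03),.03),
                  ("ctrl",near(.485,.302,.1)&(W[...,2]>.04)&(W[...,2]<.15),(.485,.302,.055),.055),
                  ("rib",near(.51,-.306,.07)&(g<70)&(W[...,2]>.008),(.51,-.306,.04),.04),
                  ("knob",near(.485,.302,.04)&(W[...,2]>.081),(.485,.302,.09),.091)]:
        m=big(M,proj(c,X)[0]); f=fit(c,m,z); print(c,n,m.sum(),*f)
        P=W[(m>0)&(abs(W[...,2]-z)<.006)]; 
        if len(P)>9: print("   depth",*rect(P),np.round(P.mean(0),4))
    # pointer
E
```

```text
top plate 1515 [ 533.4 -308. ] [120.2 109.9] 86.2
   depth [ 533.4 -308.8] [120.4 110.6] 86.1 [ 0.5351 -0.3075  0.004 ]
top flap 1130 [ 6.492e+02 -6.000e-01] [ 63.7 154.7] 16.8
   depth [648.4   1.4] [ 63.8 150.3] 16.9 [0.6486 0.0011 0.0391]
top bed 4868 [586.4 -13. ] [217.7 197.9] 16.8
   depth [587.1 -12.9] [218.8 198.6] 16.7 [ 0.564  -0.0196  0.0298]
top ctrl 1967 [483.6 299.1] [122.  129.3] 78.1
   depth [484.  300.7] [120.4 129.8] 77.9 [0.4836 0.2994 0.0547]
top rib 130 [ 506.6 -302.9] [76.1 13.8] 85.5
   depth [ 508.2 -306.8] [70.3 11.8] 89.1 [ 0.5076 -0.3054  0.0396]
top knob 86 [484.1 299.7] [45.5 14.2] 6.5
   depth [484.5 300.6] [45.5 12.7] 7.4 [0.4846 0.3004 0.0905]
scene plate 1013 [ 534.9 -309.1] [119.3 112.8] 86.5
   depth [ 534.4 -308.9] [119.8 111.4] 86.5 [ 0.5431 -0.3124  0.0033]
scene flap 798 [650.7   1.5] [ 67.  170.2] 16.8
   depth [651.1   1.1] [ 68.6 172.3] 16.8 [0.6511 0.0019 0.0383]
scene bed 2852 [595.3 -12.7] [218.5 210.2] 16.6
   depth [593.4 -15.4] [219.6 198.7] 17.0 [ 0.5808 -0.0246  0.0295]
scene ctrl 877 [494.6 293. ] [125.2 142.2] 77.6
   depth [486.8 298.6] [123.5 135.2] 77.3 [0.493  0.2942 0.0539]
scene rib 173 [ 523.7 -310.2] [69.7 33.6] 86.7
   depth [ 511.6 -307.9] [67.6 13.2] 86.7 [ 0.5128 -0.3074  0.0384]
scene knob 46 [492.9 294.8] [51.1 19.9] 7.7
   depth [488.2 300.7] [45.  14.2] 9.8 [0.4886 0.2988 0.0889]
```

```bash
cat >> h.py <<'E'
from scipy.spatial.transform import Rotation as Ro
def go(P,ya):
    """shift/turn numbers to TCP P (m) pointing down, tool y at world angle ya (deg)"""
    s=arm.read_state(); R0=Ro.from_quat(s["tcp_rot"]); a=np.radians(ya); y=np.array([np.cos(a),np.sin(a),0]); z=np.array([0,0,-1.])
    R1=Ro.from_matrix(np.c_[np.cross(y,z),y,z]); rv=(R0.inv()*R1).as_rotvec()/(np.pi/2)
    print("t",round(s["t"],2),"pos",np.round(s["ee_pos"],4),"ya",round(np.degrees(np.arctan2(*R0.as_matrix()[1::-1,1])),2),"F",np.round(s["wrist_force"],1),"w",round(s["width"],3),"g",round(s["grip_force"],1))
    print("shift",np.round(R0.inv().apply(np.array(P)-s["ee_pos"])/.2,3),"turn",np.round(rv,3))
E
python3 -c "
from h import *
go((.337,.448,.2),100); go((.485,.3005,.083),100)"
```

```text
t 0.8 pos [0.1887 0.5958 0.2414] ya 72.42 F [-0.2  0.2 -0.4] w 0.999 g 0.0
shift [-0.93  -0.481  0.207] turn [-0.     0.    -0.306]
t 0.8 pos [0.1887 0.5958 0.2414] ya 72.42 F [-0.2  0.2 -0.4] w 0.999 g 0.0
shift [-1.858 -0.96   0.792] turn [-0.     0.    -0.306]
```

Call:
{"method": "move_arm", "body": {
  "increments": [
    [[-0.93,-0.48,0.2],[0,0,-0.306],-1],
    [[-0.93,-0.48,0.2],[0,0,-0.306],-1],
    [[-0.93,-0.48,0.2],[0,0,-0.306],-1],
    [[-0.93,-0.48,0.2],[0,0,-0.306],-1],
    [[-0.93,-0.48,0.2],[0,0,-0.306],-1]
  ]
}}

```text
t: 1.42
ee_pos: [0.3381, 0.4467, 0.2011]
tcp_rot: [-0.085, 0.996, -0.0, -0.0]
wrist_force: [0.8, 0.9, -0.4]
width: 1.003
grip_force: 0.0
```

```bash
python3 -c "
from h import *
go((.485,.3005,.2),100); go((.485,.3005,.083),100)"
```

```text
t 1.43 pos [0.3381 0.4467 0.2011] ya 99.77 F [ 0.8  0.9 -0.4] w 1.003 g 0.0
shift [-0.6   -0.845  0.006] turn [-0.    -0.    -0.003]
t 1.43 pos [0.3381 0.4467 0.2011] ya 99.77 F [ 0.8  0.9 -0.4] w 1.003 g 0.0
shift [-0.6   -0.845  0.591] turn [-0.    -0.    -0.003]
```

Call:
{"method": "move_arm", "body": {
  "increments": [
    [[-0.6,-0.845,0],[0,0,-0.003],-1],
    [[-0.6,-0.845,0],[0,0,-0.003],-1],
    [[-0.6,-0.845,0],[0,0,-0.003],-1],
    [[-0.6,-0.845,0.1],[0,0,-0.003],-1],
    [[-0.6,-0.845,0.3],[0,0,-0.003],-1],
    [[-0.6,-0.845,0.5],[0,0,-0.003],-1],
    [[-0.6,-0.845,0.585],[0,0,-0.003],-1],
    [[-0.6,-0.845,0.585],[0,0,-0.003],-1]
  ]
}}

```text
t: 2.42
ee_pos: [0.4833, 0.303, 0.0833]
tcp_rot: [-0.09, 0.996, -0.0, -0.001]
wrist_force: [0.3, 0.5, -0.4]
width: 1.0
grip_force: 0.0
```

```bash
python3 -c "
from h import *
go((.485,.3005,.084),103)"
```

```text
t 2.42 pos [0.4833 0.303  0.0833] ya 100.29 F [ 0.3  0.5 -0.4] w 1.0 g 0.0
shift [-0.006 -0.014 -0.004] turn [-0.    -0.002 -0.03 ]
```

Call:
{"method": "move_arm", "body": {
  "increments": [
    [[-0.005,-0.006,-0.002],[0,0,-0.01],-1],
    [[-0.005,-0.006,-0.002],[0,0,-0.01],0.3],
    [[-0.005,-0.006,-0.002],[0,0,-0.01],1],
    [[-0.005,-0.006,-0.002],[0,0,-0.01],1],
    [[-0.005,-0.006,-0.002],[0,0,-0.01],1],
    [[-0.005,-0.006,-0.002],[0,0,-0.01],1]
  ]
}}

```text
t: 3.18
ee_pos: [0.4857, 0.3014, 0.0848]
tcp_rot: [-0.097, 0.995, -0.0, -0.0]
wrist_force: [-0.3, 0.0, 0.2]
width: 0.468
grip_force: 0.0
```

```bash
python3 -c "
from h import *
go((.485,.3005,.084),53)
print(arm.read_state()['torque'])"
```

```text
t 3.17 pos [0.4857 0.3014 0.0848] ya 101.13 F [-0.3  0.   0.2] w 0.468 g 0.0
shift [ 0.004 -0.004  0.004] turn [-0.    -0.     0.535]
[ 0.06541387 -0.02936827  0.04001185]
```

Call:
{"method": "move_arm", "body": {
  "increments": [
    [[0,0,0],[0,0,0],1],
    [[0,0,0],[0,0,0],1],
    [[0,0,0],[0,0,0],1],
    [[0,0,0],[0,0,0],1],
    [[0,0,0],[0,0,0],1],
    [[0,0,0],[0,0,0],1]
  ]
}}

```text
t: 3.92
ee_pos: [0.4853, 0.3018, 0.0848]
tcp_rot: [-0.097, 0.995, 0.0, -0.0]
wrist_force: [-3.4, 3.7, -1.1]
width: 0.134
grip_force: 30.0
```

```bash
python3 -c "
from h import *
go((.485,.3005,.084),53)
print(arm.read_state()['torque'])"
```

```text
t 3.92 pos [0.4853 0.3018 0.0848] ya 101.14 F [-3.4  3.7 -1.1] w 0.134 g 30.0
shift [ 0.003 -0.006  0.004] turn [ 0.    -0.     0.535]
[0.83818721 0.47569502 0.14807437]
```

Call:
{"method": "move_arm", "body": {
  "increments": [
    [[0,0,0],[0,0,0.1],1],
    [[0,0,0],[0,0,0.2],1],
    [[0,0,0],[0,0,0.3],1],
    [[0,0,0],[0,0,0.4],1],
    [[0,0,0],[0,0,0.5],1],
    [[0,0,0],[0,0,0.54],1],
    [[0,0,0],[0,0,0.54],1]
  ]
}}

```text
t: 4.8
ee_pos: [0.4855, 0.3026, 0.0848]
tcp_rot: [0.322, 0.947, 0.001, -0.0]
wrist_force: [-3.0, 8.4, -1.7]
width: 0.138
grip_force: 30.0
```

```bash
python3 -c "
from h import *
go((.485,.3005,.084),53)
print(arm.read_state()['torque'])"
```

```text
t 4.8 pos [0.4855 0.3026 0.0848] ya 52.46 F [-3.   8.4 -1.7] w 0.138 g 30.0
shift [-0.004 -0.01   0.004] turn [ 0.001 -0.001 -0.006]
[ 1.38263519  0.52933474 -0.01900987]
```

Call:
{"method": "move_arm", "body": {
  "increments": [
    [[0,0,0],[0,0,0],-1],
    [[0,0,0],[0,0,0],-1],
    [[0,0,0],[0,0,0],-1],
    [[0,0,0],[0,0,0],-1],
    [[0,0,-0.1],[0,0,0],-1],
    [[0,0,-0.4],[0,0,0],-1],
    [[0,0,-0.7],[0,0,0],-1],
    [[0,0,-0.8],[0,0,0],-1]
  ]
}}

```text
t: 5.8
ee_pos: [0.4872, 0.3022, 0.249]
tcp_rot: [0.321, 0.947, 0.002, 0.002]
wrist_force: [-0.3, 0.4, 0.2]
width: 0.988
grip_force: 0.0
```

```bash
python3 -c "
from h import *
go((.50,.10,.25),20);go((.5085,-.3068,.15),-3.7)"
```

```text
t 5.8 pos [0.4872 0.3022 0.249 ] ya 52.53 F [-0.3  0.4  0.2] w 0.988 g 0.0
shift [-0.666 -0.764 -0.008] turn [0.004 0.    0.361]
t 5.8 pos [0.4872 0.3022 0.249 ] ya 52.53 F [-0.3  0.4  0.2] w 0.988 g 0.0
shift [-1.936 -2.355  0.486] turn [ 0.004 -0.     0.625]
```

Call:
{"method": "move_arm", "body": {
  "increments": [
    [[-0.8,-0.97,0],[0,0,0.36],-1],
    [[-0.8,-0.97,0],[0,0,0.36],-1],
    [[-0.8,-0.97,0],[0,0,0.36],-1],
    [[-0.8,-0.97,0],[0,0,0.36],-1],
    [[-0.8,-0.97,0],[0,0,0.36],-1]
  ]
}}

```text
t: 6.42
ee_pos: [0.4945, 0.0466, 0.2449]
tcp_rot: [0.575, 0.818, -0.0, 0.0]
wrist_force: [0.3, 0.4, -0.6]
width: 1.006
grip_force: 0.0
```

```bash
python3 - <<'E'
from h import *
p,d=eyes.snapshot("top"); W=world("top",d); W[d==0]=9
P=W[(np.hypot(W[...,0]-.485,W[...,1]-.301)<.045)&(W[...,2]>.082)&(W[...,2]<.1)]; print("bar",rect(P))
cv2.imwrite("pics/k1.png",np.clip(2*cv2.resize(p[191:255,193:257,::-1],(400,400),interpolation=cv2.INTER_CUBIC).astype(float),0,255).astype(np.uint8))
go((.5085,-.15,.2),-3.7);go((.5085,-.3068,.15),-3.7)
E
```

```text
bar (array([484.1, 300.6]), array([12.7, 45.2]), 49.9)
t 6.47 pos [0.4947 0.0483 0.2449] ya 19.9 F [ 0.4  0.3 -0.1] w 0.998 g 0.0
shift [-0.956 -0.272  0.224] turn [ 0.    -0.     0.262]
t 6.47 pos [0.4947 0.0483 0.2449] ya 19.9 F [ 0.4  0.3 -0.1] w 0.998 g 0.0
shift [-1.693 -0.539  0.474] turn [ 0.    -0.     0.262]
```

View pics/k1.png

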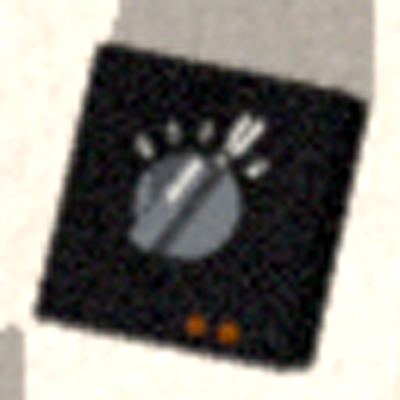

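Pointer (185,180) is aimed at the double mark (240,135), so the knob is set. Next is the plate.

Call:
{"method": "move_arm", "body": {
  "increments": [
    [[-0.95,-0.3,0.2],[0,0,0.262],-1],
    [[-0.95,-0.3,0.2],[0,0,0.262],-1],
    [[-0.95,-0.3,0.2],[0,0,0.262],-1],
    [[-0.95,-0.3,0.2],[0,0,0.262],-1],
    [[-0.95,-0.3,0.2],[0,0,0.262],-1]
  ]
}}

```text
t: 7.1
ee_pos: [0.5039, -0.1483, 0.2045]
tcp_rot: [0.728, 0.685, -0.0, -0.0]
wrist_force: [-0.2, 0.4, 1.2]
width: 1.0
grip_force: 0.0
```

```bash
python3 -c "
from h import *
go((.5085,-.3068,.12),-3.7);go((.5085,-.3068,.028),-3.7)"
```

```text
t 7.1 pos [ 0.5039 -0.1483  0.2045] ya -3.46 F [-0.2  0.4  1.2] w 1.0 g 0.0
shift [-0.79   0.071  0.422] turn [-0.    -0.     0.003]
t 7.1 pos [ 0.5039 -0.1483  0.2045] ya -3.46 F [-0.2  0.4  1.2] w 1.0 g 0.0
shift [-0.79   0.072  0.882] turn [-0.    -0.     0.003]
```

Call:
{"method": "move_arm", "body": {
  "increments": [
    [[-0.79,0.072,0.1],[0,0,0.003],-1],
    [[-0.79,0.072,0.2],[0,0,0.003],-1],
    [[-0.79,0.072,0.35],[0,0,0.003],-1],
    [[-0.79,0.072,0.6],[0,0,0.003],-1],
    [[-0.79,0.072,0.8],[0,0,0.003],-1],
    [[-0.79,0.072,0.88],[0,0,0.003],-1],
    [[-0.79,0.072,0.88],[0,0,0.003],-1],
    [[-0.79,0.072,0.88],[0,0,0.003],-1]
  ]
}}

```text
t: 8.1
ee_pos: [0.51, -0.3074, 0.0305]
tcp_rot: [0.729, 0.684, 0.0, 0.001]
wrist_force: [0.2, -0.4, -0.7]
width: 0.998
grip_force: 0.0
```

```bash
python3 -c "
from h import *
go((.5085,-.3068,.028),-3.7)"
```

```text
t 8.1 pos [ 0.51   -0.3074  0.0305] ya -3.66 F [ 0.2 -0.4 -0.7] w 0.998 g 0.0
shift [ 0.003 -0.008  0.012] turn [0.001 0.001 0.   ]
```

Call:
{"method": "move_arm", "body": {
  "increments": [
    [[0,-0.004,0.004],[0,0,0],1],
    [[0,-0.004,0.004],[0,0,0],1],
    [[0,-0.004,0.004],[0,0,0],1],
    [[0,-0.004,0.004],[0,0,0],1],
    [[0,-0.004,0.004],[0,0,0],1],
    [[0,-0.004,0.004],[0,0,0],1],
    [[0,-0.004,0.004],[0,0,0],1],
    [[0,-0.004,0.004],[0,0,0],1],
    [[0,-0.004,0.004],[0,0,0],1],
    [[0,-0.004,0.004],[0,0,0],1]
  ]
}}

```text
t: 9.35
ee_pos: [0.5079, -0.3075, 0.028]
tcp_rot: [0.73, 0.684, 0.0, 0.0]
wrist_force: [1.2, -0.7, -1.4]
width: 0.128
grip_force: 30.0
```

```bash
python3 -c "
from h import *
go((.5085,-.3068,.128),-3.7); print(arm.read_state()['torque'])"
```

```text
t 9.35 pos [ 0.5079 -0.3075  0.028 ] ya -3.72 F [ 1.2 -0.7 -1.4] w 0.128 g 30.0
shift [ 0.004  0.003 -0.5  ] turn [ 0.  0. -0.]
[-0.12194913 -0.06658459 -0.06901234]
```

Call:
{"method": "move_arm", "body": {
  "increments": [
    [[0,0,-0.1],[0,0,0],1],
    [[0,0,-0.25],[0,0,0],1],
    [[0,0,-0.4],[0,0,0],1],
    [[0,0,-0.5],[0,0,0],1],
    [[-0.1,0,-0.5],[0,0,0],1]
  ]
}}

```text
t: 9.98
ee_pos: [0.5072, -0.3276, 0.1301]
tcp_rot: [0.729, 0.684, 0.0, 0.001]
wrist_force: [-0.3, -0.6, -2.5]
width: 0.136
grip_force: 30.0
```

```bash
python3 - <<'E'
from h import *
a=np.radians(16.8); ex=np.array([np.cos(a),np.sin(a)]); ey=np.array([-ex[1],ex[0]]); B=np.array([.588,-.0145])
for c in ["top","scene"]:
    p=np.load(f"pics/{c}0.npz")["p"]; g=cv2.GaussianBlur(cv2.cvtColor(p,cv2.COLOR_RGB2GRAY),(3,3),0).astype(np.float32)
    def scan(pts,z):  # sample grey along bed line
        uv=proj(c,np.c_[pts,np.full(len(pts),z)]).astype(np.float32); return cv2.remap(g,uv[:,:1],uv[:,1:],cv2.INTER_LINEAR).ravel()
    t=np.arange(-.02,.02,.0005)
    def edge(o,d,z):
        v=scan(B+o+t[:,None]*d,z); k=np.gradient(cv2.GaussianBlur(v[:,None],(1,9),0).ravel()); i=np.argmax(abs(k)); return t[i]*1000
    print(c,"free edge x-30",[round(edge(.03*ex+y*ey,ex,.038),1) for y in np.arange(-.06,.061,.02)])
    print(" bed near x+110",[round(edge(-.11*ex+y*ey,ex,.03),1) for y in np.arange(-.08,.081,.04)])
    print(" bed y-100",[round(edge(.1*ey+x*ex,ey,.03),1) for x in np.arange(-.08,.081,.04)])
    print(" bed y+100",[round(edge(-.1*ey+x*ex,ey,.03),1) for x in np.arange(-.08,.081,.04)])
    print(" flap y-80",[round(edge(.08*ey+x*ex,ey,.039),1) for x in (.045,.06,.075)]," y+80",[round(edge(-.08*ey+x*ex,ey,.039),1) for x in (.045,.06,.075)])
rib=B-.07*ex; print(rib)
go((*rib,.13),16.8)
E
```

```text
top free edge x-30 [np.float64(0.0), np.float64(0.0), np.float64(0.0), np.float64(0.5), np.float64(0.5), np.float64(0.5), np.float64(1.0)]
 bed near x+110 [np.float64(1.0), np.float64(1.0), np.float64(-0.5), np.float64(-0.5), np.float64(0.0)]
 bed y-100 [np.float64(0.5), np.float64(0.5), np.float64(1.0), np.float64(0.0), np.float64(0.5)]
 bed y+100 [np.float64(1.0), np.float64(0.0), np.float64(-1.0), np.float64(1.0), np.float64(1.0)]
 flap y-80 [np.float64(2.0), np.float64(18.0), np.float64(1.5)]  y+80 [np.float64(1.5), np.float64(-17.5), np.float64(1.5)]
scene free edge x-30 [np.float64(2.5), np.float64(1.5), np.float64(2.0), np.float64(1.5), np.float64(2.0), np.float64(1.5), np.float64(2.5)]
 bed near x+110 [np.float64(7.5), np.float64(9.0), np.float64(7.0), np.float64(8.0), np.float64(8.0)]
 bed y-100 [np.float64(-6.0), np.float64(-6.0), np.float64(-5.5), np.float64(-5.0), np.float64(-15.0)]
 bed y+100 [np.float64(-16.0), np.float64(-15.5), np.float64(-15.5), np.float64(-15.0), np.float64(-14.5)]
 flap y-80 [np.float64(9.0), np.float64(8.5), np.float64(9.0)]  y+80 [np.float64(0.0), np.float64(0.5), np.float64(-0.5)]
[ 0.52098764 -0.03473223]
t 9.97 pos [ 0.5072 -0.3276  0.1301] ya -3.62 F [-0.3 -0.6 -2.5] w 0.136 g 30.0
shift [ 1.466 -0.024 -0.002] turn [ 0.001  0.001 -0.227]
```

Call:
{"method": "move_arm", "body": {
  "increments": [
    [[0.2,0,0],[0,0,-0.05],1],
    [[0.45,0,0],[0,0,-0.1],1],
    [[0.7,0,0],[0,0,-0.15],1],
    [[0.9,0,0],[0,0,-0.2],1],
    [[1.0,0,0],[0,0,-0.227],1],
    [[1.0,0,0],[0,0,-0.227],1]
  ]
}}

```text
t: 10.72
ee_pos: [0.5194, -0.1275, 0.1275]
tcp_rot: [0.596, 0.803, -0.0, -0.0]
wrist_force: [-1.0, -0.4, -3.2]
width: 0.137
grip_force: 30.0
```

```bash
cat >> h.py <<'E'
a=np.radians(16.8); ex=np.array([np.cos(a),np.sin(a)]); ey=np.array([-ex[1],ex[0]]); B=np.array([.5887,-.0138])
def bed(x,z,y=0,yaw=16.8):
    s=arm.read_state(); d=s["ee_pos"][:2]-B; print("bed xy mm",np.round([d@ex*1e3,d@ey*1e3],1), "torque",np.round(s["torque"],2)); go((*(B+x*ex+y*ey),z),yaw)
E
python3 -c "
from h import *
bed(-.07,.13);bed(-.07,.065)"
```

```text
bed xy mm [-99.2 -88.8] torque [-0.14  0.1   0.04]
t 10.72 pos [ 0.5194 -0.1275  0.1275] ya 16.79 F [-1.  -0.4 -3.2] w 0.137 g 30.0
shift [ 0.444  0.146 -0.012] turn [-0.001 -0.    -0.   ]
bed xy mm [-99.2 -88.8] torque [-0.14  0.1   0.04]
t 10.72 pos [ 0.5194 -0.1275  0.1275] ya 16.79 F [-1.  -0.4 -3.2] w 0.137 g 30.0
shift [0.444 0.146 0.313] turn [-0.001 -0.    -0.   ]
```

Call:
{"method": "move_arm", "body": {
  "increments": [
    [[0.2,0.07,0],[0,0,0],1],
    [[0.4,0.14,0],[0,0,0],1],
    [[0.444,0.146,0.05],[0,0,0],1],
    [[0.444,0.146,0.15],[0,0,0],1],
    [[0.444,0.146,0.25],[0,0,0],1],
    [[0.444,0.146,0.3],[0,0,0],1],
    [[0.444,0.146,0.3],[0,0,0],1],
    [[0.444,0.146,0.3],[0,0,0],1]
  ]
}}

```text
t: 11.72
ee_pos: [0.5223, -0.0349, 0.0684]
tcp_rot: [0.597, 0.802, 0.0, 0.0]
wrist_force: [0.0, -0.3, -3.1]
width: 0.136
grip_force: 30.0
```

```bash
python3 - <<'E'
from h import *
bed(-.07,.058)
p,d=eyes.snapshot("top"); q,_=eyes.snapshot("scene")
f=lambda i,u,v:cv2.resize(i[v-45:v+45,u-60:u+60,::-1],(800,600),interpolation=cv2.INTER_CUBIC)
u,v=proj("scene",[(.6,-.02,.04)])[0].astype(int)
cv2.imwrite("pics/s2.png",np.clip(1.6*f(q,u,v).astype(float),0,255).astype(np.uint8))
E
```

```text
bed xy mm [-69.6  -1. ] torque [-0.05  0.03  0.03]
t 11.72 pos [ 0.5223 -0.0349  0.0684] ya 16.67 F [ 0.  -0.3 -3.1] w 0.136 g 30.0
shift [ 0.005 -0.002  0.052] turn [ 0.     0.    -0.001]
```

View pics/s2.png

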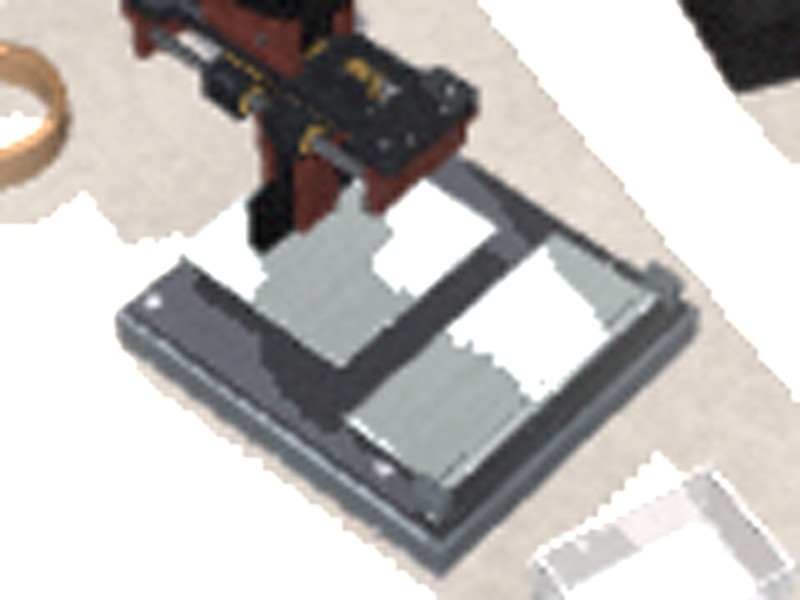

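The scene crop shows the plate over the bed, its front edge (345,365)-(495,230) parallel to the flap edge (345,415)-(550,235). Now lowering it into contact.

Call:
{"method": "move_arm", "body": {
  "increments": [
    [[0.005,0,0.02],[0,0,0],1],
    [[0.005,0,0.04],[0,0,0],1],
    [[0.005,0,0.045],[0,0,0],1],
    [[0.005,0,0.05],[0,0,0],1],
    [[0.005,0,0.05],[0,0,0],1]
  ]
}}

```text
t: 12.45
ee_pos: [0.5217, -0.0334, 0.058]
tcp_rot: [0.597, 0.802, 0.0, 0.0]
wrist_force: [0.5, -0.3, -4.1]
width: 0.137
grip_force: 30.0
```

```bash
python3 -c "
from h import *
bed(-.07,.058)"
```

```text
bed xy mm [-69.8   0.6] torque [-0.08  0.09 -0.01]
t 12.45 pos [ 0.5217 -0.0334  0.058 ] ya 16.72 F [ 0.5 -0.3 -4.1] w 0.137 g 30.0
shift [-0.003 -0.001  0.   ] turn [ 0.     0.    -0.001]
```

Call:
{"method": "move_arm", "body": {
  "increments": [
    [[0,0,0.003],[0,0,0],1],
    [[0,0,0.006],[0,0,0],1],
    [[0,0,0.006],[0,0,0],1]
  ]
}}

```text
t: 12.82
ee_pos: [0.5217, -0.0334, 0.0579]
tcp_rot: [0.597, 0.802, 0.0, 0.0]
wrist_force: [-5.4, 0.0, 12.5]
width: 0.134
grip_force: 30.0
```

Call:
{"method": "move_arm", "body": {
  "increments": [
    [[0,0,0.003],[0,0,0],1],
    [[0,0,0.005],[0,0,0],1],
    [[0,0,0.005],[0,0,0],1]
  ]
}}

```text
t: 13.2
ee_pos: [0.5217, -0.0334, 0.0579]
tcp_rot: [0.597, 0.802, 0.0, 0.0]
wrist_force: [-9.0, 0.7, 25.0]
width: 0.133
grip_force: 30.0
```

```bash
python3 -c "
from h import *
bed(-.07,.058)"
```

```text
bed xy mm [-69.8   0.6] torque [ 0.05  1.42 -0.  ]
t 13.2 pos [ 0.5217 -0.0334  0.0579] ya 16.71 F [-9.   0.7 25. ] w 0.133 g 30.0
shift [-0.003 -0.001 -0.   ] turn [ 0.     0.    -0.001]
```

Call:
{"method": "move_arm", "body": {
  "increments": [
    [[-0.002,0,-0.009],[0,0,0],1],
    [[-0.002,0,-0.009],[0,0,0],1],
    [[-0.002,0.03,-0.009],[0,0,0],1],
    [[-0.002,0.06,-0.009],[0,0,0],1],
    [[-0.002,0.09,-0.009],[0,0,0],1],
    [[-0.002,0.12,-0.009],[0,0,0],1],
    [[-0.002,0.12,-0.009],[0,0,0],1]
  ]
}}

```text
t: 14.08
ee_pos: [0.5424, -0.0272, 0.0579]
tcp_rot: [0.597, 0.802, -0.002, -0.002]
wrist_force: [-11.1, -1.9, 16.3]
width: 0.135
grip_force: 30.0
```

```bash
python3 - <<'E'
from h import *
bed(-.02,.058)
q,d=eyes.snapshot("scene"); 
f=lambda i,u,v:cv2.resize(i[v-45:v+45,u-60:u+60,::-1],(800,600),interpolation=cv2.INTER_CUBIC)
u,v=proj("scene",[(.62,.0,.04)])[0].astype(int)
cv2.imwrite("pics/s3.png",np.clip(1.6*f(q,u,v).astype(float),0,255).astype(np.uint8))
E
```

```text
bed xy mm [-48.2   0.6] torque [-0.27  1.5   0.06]
t 14.07 pos [ 0.5424 -0.0272  0.0579] ya 16.72 F [-11.1  -1.9  16.3] w 0.135 g 30.0
shift [-0.003  0.141 -0.001] turn [-0.003 -0.001 -0.001]
```

View pics/s3.png

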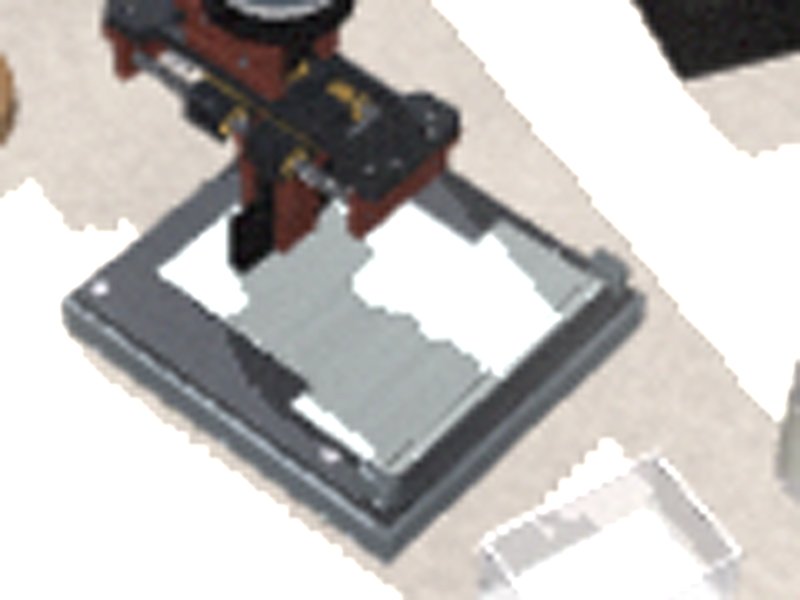

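```bash
cat >> h.py <<'E'
def prof():
    for c in ["scene","top"]:
        q,d=eyes.snapshot(c); W=world(c,d); W[d==0]=9
        W0=world(c,np.load(f"pics/{c}0.npz")["d"])
        X=(W[...,:2]-B)@ex*1e3; Y=(W[...,:2]-B)@ey*1e3; Z=W[...,2]*1e3
        X0=(W0[...,:2]-B)@ex*1e3; Y0=(W0[...,:2]-B)@ey*1e3; Z0=W0[...,2]*1e3
        for lo in range(-70,95,15):
            r=[]
            for A,Bb,C in((X0,Y0,Z0),(X,Y,Z)):
                m=(A>lo)&(A<lo+15)&(abs(Bb)<55)&(C<50)&(C>20); r+=[m.sum(),round(float(np.mean(C[m])),2) if m.sum() else None]
            print(c,lo,lo+15,r)
E
python3 -c "
from h import *
prof()"
```

```text
scene -70 -55 [np.int64(108), 28.91, np.int64(31), 33.2]
scene -55 -40 [np.int64(103), 29.04, np.int64(61), 36.98]
scene -40 -25 [np.int64(113), 29.27, np.int64(96), 34.23]
scene -25 -10 [np.int64(114), 29.06, np.int64(94), 33.23]
scene -10 5 [np.int64(105), 28.72, np.int64(112), 33.35]
scene 5 20 [np.int64(114), 28.97, np.int64(110), 32.98]
scene 20 35 [np.int64(85), 32.75, np.int64(101), 35.13]
scene 35 50 [np.int64(111), 37.6, np.int64(116), 37.92]
scene 50 65 [np.int64(125), 37.62, np.int64(115), 37.95]
scene 65 80 [np.int64(119), 38.05, np.int64(121), 38.1]
scene 80 95 [np.int64(121), 39.1, np.int64(126), 38.79]
top -70 -55 [np.int64(199), 29.98, np.int64(0), None]
top -55 -40 [np.int64(199), 30.18, np.int64(0), None]
top -40 -25 [np.int64(194), 29.43, np.int64(0), None]
top -25 -10 [np.int64(197), 29.72, np.int64(2), 34.26]
top -10 5 [np.int64(193), 29.72, np.int64(1), 35.91]
top 5 20 [np.int64(195), 29.86, np.int64(0), None]
top 20 35 [np.int64(210), 33.27, np.int64(2), 38.33]
top 35 50 [np.int64(196), 39.1, np.int64(21), 38.27]
top 50 65 [np.int64(193), 38.91, np.int64(68), 38.7]
top 65 80 [np.int64(198), 38.93, np.int64(169), 38.49]
top 80 95 [np.int64(187), 39.83, np.int64(192), 39.48]
```

Call:
{"method": "move_arm", "body": {
  "increments": [
    [[-0.002,0.0,-0.005],[0,0,0],1],
    [[-0.002,0.03,-0.005],[0,0,0],1],
    [[-0.002,0.05,-0.005],[0,0,0],1],
    [[-0.002,0.05,-0.005],[0,0,0],1]
  ]
}}

```text
t: 14.72
ee_pos: [0.5549, -0.0242, 0.0583]
tcp_rot: [0.597, 0.802, 0.0, 0.0]
wrist_force: [-0.5, 0.5, -3.0]
width: 0.134
grip_force: 30.0
```

```bash
python3 -c "
from h import *
bed(-.02,.058); prof()" | grep -v top
```

```text
bed xy mm [-35.3  -0.2] torque [-0.11  0.08 -0.02]
t 14.72 pos [ 0.5549 -0.0242  0.0583] ya 16.73 F [-0.5  0.5 -3. ] w 0.134 g 30.0
shift [0.001 0.077 0.002] turn [ 0.     0.    -0.001]
scene -70 -55 [np.int64(108), 28.91, np.int64(39), 32.59]
scene -55 -40 [np.int64(103), 29.04, np.int64(31), 33.64]
scene -40 -25 [np.int64(113), 29.27, np.int64(67), 36.83]
scene -25 -10 [np.int64(114), 29.06, np.int64(97), 34.27]
scene -10 5 [np.int64(105), 28.72, np.int64(97), 33.8]
scene 5 20 [np.int64(114), 28.97, np.int64(112), 33.69]
scene 20 35 [np.int64(85), 32.75, np.int64(99), 35.28]
scene 35 50 [np.int64(111), 37.6, np.int64(119), 38.15]
scene 50 65 [np.int64(125), 37.62, np.int64(117), 38.48]
scene 65 80 [np.int64(119), 38.05, np.int64(118), 38.08]
scene 80 95 [np.int64(121), 39.1, np.int64(125), 38.46]
```

Call:
{"method": "move_arm", "body": {
  "increments": [
    [[0,0.02,0.001],[0,0,0],1],
    [[0,0.04,0.001],[0,0,0],1],
    [[0,0.06,0.001],[0,0,0],1],
    [[0,0.077,0.001],[0,0,0],1],
    [[0,0.077,0.001],[0,0,0],1]
  ]
}}

```text
t: 15.45
ee_pos: [0.5695, -0.0199, 0.0584]
tcp_rot: [0.597, 0.802, 0.0, 0.0]
wrist_force: [-0.1, -0.7, -3.0]
width: 0.137
grip_force: 30.0
```

```bash
python3 - <<'E'
from h import *
bed(-.02,.058)
# visible plate: rear edge in bed frame (expect -50), sides (expect +-60)
q,d=eyes.snapshot("scene"); np.savez("pics/s4.npz",p=q)
g=cv2.GaussianBlur(cv2.cvtColor(q,cv2.COLOR_RGB2GRAY),(3,3),0).astype(np.float32); t=np.arange(-.012,.012,.0005)
def edge(o,dr,z):
    pts=B+o+t[:,None]*dr; uv=proj("scene",np.c_[pts,np.full(len(t),z)]).astype(np.float32)
    k=np.gradient(cv2.GaussianBlur(cv2.remap(g,uv[:,:1],uv[:,1:],cv2.INTER_LINEAR),(1,9),0).ravel()); i=np.argmax(abs(k)); return float(t[i]*1000),int(k[i])
print("rear",[edge(-.05*ex+y*ey,ex,.034) for y in (-.055,-.045,-.035,-.025,.03,.04,.05)])
print("left",[edge(.06*ey+x*ex,ey,.034) for x in (-.04,-.02,0,.01,.02)])
print("right",[edge(-.06*ey+x*ex,ey,.034) for x in (-.04,-.02,0,.01,.02)])
print("free edge",[edge(.03*ex+y*ey,ex,.038) for y in (-.075,-.07,-.06,0,.03,.07)])
cv2.imwrite("pics/s4.png",np.clip(1.6*cv2.resize(q[180:270,255:375,::-1],(800,600),interpolation=cv2.INTER_CUBIC).astype(float),0,255).astype(np.uint8))
E
```

```text
bed xy mm [-20.2  -0.3] torque [-0.08  0.14 -0.04]
t 15.45 pos [ 0.5695 -0.0199  0.0584] ya 16.72 F [-0.1 -0.7 -3. ] w 0.137 g 30.0
shift [0.001 0.001 0.002] turn [ 0.     0.    -0.001]
rear [(0.5000000000000109, 6), (-0.49999999999999, 6), (-0.49999999999999, 6), (-0.49999999999999, 5), (4.000000000000014, 1), (-1.499999999999991, 2), (-5.499999999999995, 0)]
left [(-9.999999999999998, 0), (-9.999999999999998, 0), (6.500000000000016, 0), (1.0000000000000113, -1), (-0.49999999999999, -5)]
right [(-0.49999999999999, 6), (-0.49999999999999, 6), (-0.9999999999999905, 4), (-2.499999999999992, 3), (-2.499999999999992, 3)]
free edge [(2.000000000000012, 3), (0.5000000000000109, 3), (3.000000000000013, 0), (-0.49999999999999, 3), (-10.499999999999998, 4), (0.5000000000000109, 5)]
```

View pics/s4.png

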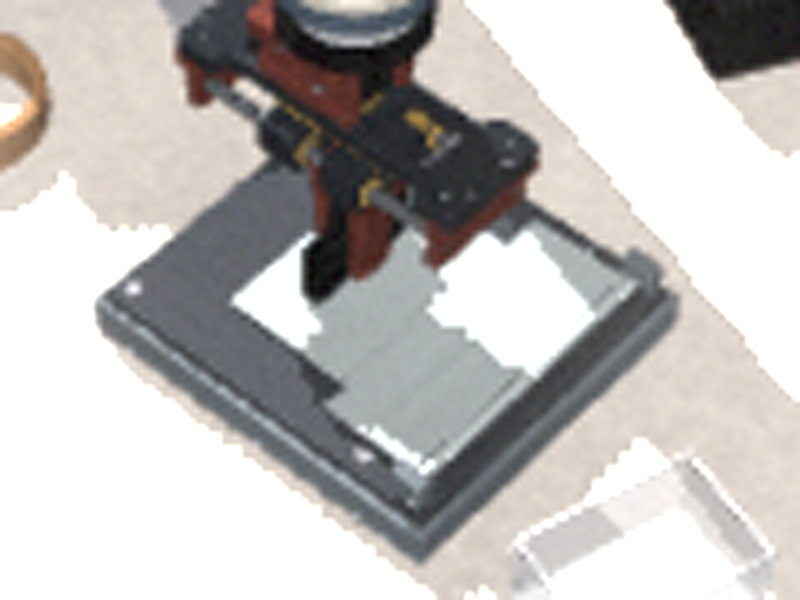

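The plate's front edge is under the flap. Its rear edge reads bed x ≈ -50 and its right side about -60, and the flap shows no lift. Now pressing down.

Call:
{"method": "move_arm", "body": {
  "increments": [
    [[0,0.003,0.002],[0,0,0],1],
    [[0,0.003,0.005],[0,0,0],1],
    [[0,0.003,0.007],[0,0,0],1],
    [[0,0.003,0.007],[0,0,0],1],
    [[0,0.003,0.007],[0,0,0],1]
  ]
}}

```text
t: 16.12
ee_pos: [0.5695, -0.0199, 0.0579]
tcp_rot: [0.597, 0.802, -0.0, -0.0]
wrist_force: [-4.0, 1.0, 8.7]
width: 0.138
grip_force: 30.0
```

Call:
{"method": "move_arm", "body": {
  "increments": [
    [[0,0,0.002],[0,0,0],1],
    [[0,0,0.002],[0,0,0],1],
    [[0,0,0.002],[0,0,0],1],
    [[0,0,0.002],[0,0,0],1]
  ]
}}

```text
t: 16.62
ee_pos: [0.5695, -0.0198, 0.0579]
tcp_rot: [0.597, 0.802, -0.0, -0.0]
wrist_force: [-5.8, 0.1, 12.1]
width: 0.133
grip_force: 30.0
```

```bash
python3 -c "
from h import *
bed(-.02,.058); prof()
q,d=eyes.snapshot('top'); W=world('top',d); W[d==0]=9
P=W[(np.hypot(W[...,0]-.485,W[...,1]-.301)<.045)&(W[...,2]>.082)&(W[...,2]<.1)]; print('bar',rect(P)); bed(-.02,.058)" | grep -v "top"
```

```text
bed xy mm [-20.1  -0.2] torque [-0.02  1.06 -0.  ]
t 16.62 pos [ 0.5695 -0.0198  0.0579] ya 16.71 F [-5.8  0.1 12.1] w 0.133 g 30.0
shift [ 0.001  0.001 -0.   ] turn [-0.    -0.    -0.001]
scene -70 -55 [np.int64(108), 28.91, np.int64(70), 29.34]
scene -55 -40 [np.int64(103), 29.04, np.int64(42), 32.51]
scene -40 -25 [np.int64(113), 29.27, np.int64(28), 32.94]
scene -25 -10 [np.int64(114), 29.06, np.int64(64), 36.15]
scene -10 5 [np.int64(105), 28.72, np.int64(99), 34.32]
scene 5 20 [np.int64(114), 28.97, np.int64(94), 32.84]
scene 20 35 [np.int64(85), 32.75, np.int64(95), 34.79]
scene 35 50 [np.int64(111), 37.6, np.int64(125), 37.86]
scene 50 65 [np.int64(125), 37.62, np.int64(110), 38.37]
scene 65 80 [np.int64(119), 38.05, np.int64(123), 37.9]
scene 80 95 [np.int64(121), 39.1, np.int64(118), 38.13]
bar (array([484. , 300.2]), array([13.2, 45.6]), 51.9)
bed xy mm [-20.1  -0.3] torque [0.02 1.06 0.02]
t 16.77 pos [ 0.5696 -0.0199  0.0579] ya 16.71 F [-6.1 -0.  13.1] w 0.133 g 30.0
shift [ 0.001  0.    -0.   ] turn [-0.    -0.    -0.001]
```

```bash
python3 -c "
from station import hand_in
print(hand_in())"
```

```text
the job is handed in; nothing more can be done
None
```

The job is handed in: the knob is on the long double mark and the plate edge is about 30 mm under the unlifted flap, still gripped by its rib. The wrist reads about 13 N while pressing, so with the plate's weight roughly 15–16 N bears on the bed.

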